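# Load a bowl into the banding machine

## Task

Load the handleless porcelain bowl that stands alone on the bench (not the stacked ones) into the small green-hooded banding machine, ready for its rim to be lined. Swing the hood up and back past its spring's dead point so that it stays fully open by itself, then squeeze the carriage's red lock tab against its grip plate and, holding it squeezed, slide the brush arm away from the wheel, all the way to the parked end at the machine's left, and let it lock there. Then set the bowl upright and gently on the wheel, centred so that its foot stands inside the black ring, and leave the other wares on the bench where they are.

Things in the scene. Friction and masses are not known exactly. Their poses are not given: they have to be found in the camera images.
- machine: The banding machine: grey base 252 x 252 mm with a hinged green hood, fixed to the bench. Origin: middle of its underside, on the bench top. x points from its front (where the hood bar is) to its back (the hinge), y to its left as seen by someone facing its front, z up. Base top (deck) 30 mm up, motor housing behind the wheel 70 mm.
- hood (a joint): Angle of the hood, rad: 0 shut, 1.83 fully open at its stop. It turns about the machine's +y axis through hood_hinge. A strut pulls it shut below about 1.1 rad (6 N at the bar, more when moved fast: it is damped) and open by itself above about 1.25, in about a second. Open, it is 236 mm wide, reaches 315 mm above the bench and forward to 30 mm behind the machine's origin: bring the bowl in from the front or front left.
- hood_hinge (a point): Point on the hood's hinge axis, in the middle of the machine's width, 100 mm above the bench, 75 mm behind the machine's origin. Does not move when the hood swings.
- hood_bar (a point): Middle of the hood's round steel handle bar: 12 mm thick, 124 mm long, parallel to the machine's y. Shut, it lies 195 mm in front of hood_hinge and 45 mm above it (145 mm above the bench); it swings about hood_hinge at a radius of 200 mm. It stands 42 mm off the hood's brow, which slopes at 45 degrees when shut, so there is room for fingers on both sides.
- carriage (a joint): Travel of the brush-arm carriage along the machine's +y, m: 0 at the start (brush over the wheel's centre), 0.084 at its parked end stop. A spring pin locks it in a toothed rack every 14 mm; it slides (about 1 N) only while the lock tab is squeezed more than about 6 mm.
- lock_tab (a joint): Travel of the red lock tab towards the grip plate, m: 0 released (locked), 0.009 squeezed to its stop. Spring force 4 N released, 8.5 N squeezed.
- carriage_grip (a point): Where to pinch the carriage, under the hood near the front: the point midway between the outer faces of the red tab (front, -x side) and the dark grip plate (+x side) when the tab is squeezed. Both plates stand upright, 24 mm wide along y, tops 90 mm and feet 54 mm above the bench; 40 mm over both outer faces released, 31 mm squeezed; the tab moves along the machine's +x. Point 80 mm above the bench. The brush arm starts 40 mm to its right.
- wheel_top (a point): Centre of the top face of the round aluminium wheel (110 mm across, 45 mm above the bench; it turns freely about its upright axis). A black ring 98 mm across is marked on it. With the carriage at 0 the brush arm, 78 mm above the bench, overhangs this point; parked, it is 84 mm to the left.
- bowl: The handleless porcelain bowl to be loaded: 114 mm across the wavy rim, 56 mm high, foot 70 mm across, 110 to 185 g. Origin: centre of its underside, z up. The wall is some mm thick; it can be pinched anywhere on the rim with one finger inside, 53 mm from the bowl's axis, fingertips about 25 mm below the rim.
- breakfast_cup: Painted breakfast cup with one handle, 126 x 157 x 72 mm; origin in the middle of its underside. Leave alone.
- mug: White mug with one handle, 110 x 136 x 110 mm; origin in the middle of its underside. Leave alone.
- plate: Painted plate lying flat, 176 mm across, 20 mm high; origin in the middle of its underside. Leave alone.
- oil_bottle: Large brown glass bottle with a black cap, 66 mm across, 126 mm high; origin in the middle of its underside. Leave alone.
- small_bottle: Smaller brown glass bottle with a black cap, 52 mm across, 89 mm high; origin in the middle of its underside. Leave alone.

How it is judged:
By the outcome, as a careful person would: the job done as asked, in the order asked, and still so for the second after the job is handed in, with the robot touching nothing.
It also fails if it takes over 64 s, if anything falls off the work surface, if the arm or the gripper's body presses on something with over 40 N, if the wrist force passes 120 N, or if a joint passes its speed limit or range.

## Robot

A 6-joint arm with a two-finger parallel gripper is mounted at the origin on a cart in front of the work surface, level with it; the furniture and walls round the work are solid. World frame = base frame: x ahead of the robot, y to its left, z up, the work surface at z = 0. Lengths are in mm, angles in degrees, forces in N, time in s.
With the tool pointing down it reaches from about 300 to 850 mm from the base axis. Payload 4.2 kg.
Tool frame: the origin (TCP) lies midway between the tips of the shut fingers; the grasp point (between the pads) lies 19 mm behind it; z points along the fingers, y is the line along which they close (so a half turn about z gives the same grasp; the last joint's range is limited). The gripper opens to 91 mm and grips with 3 to 60 N. Pads are 32 mm wide; open, the fingers measure 118 mm over their backs; the gripper's body (76 mm by 178 mm) begins 60 mm behind the grasp point.
Start: joints at [64.63, 18.312, 89.639, -0, 72.044, -1.146], TCP at [235.936, 524.383, 213.976] pointing down, gripper open.
Joint ranges: [-177.97, 177.97], [-48.28, 115.42], [12.27, 149.76], [-77.06, 257.06], [2.81, 150.46], [-146.56, 146.56]. Speed limits (degrees/s): [147.25, 147.25, 180, 180, 180, 180].

## Interface

Orientations are given as [roll, pitch, yaw] about the fixed x, y, z axes, in that order (R = Rz(yaw) Ry(pitch) Rx(roll)).
In Python, from workcell import env gives the robot as it stands.
- The arm moves only by the tool jog_arm, never from a script. Its argument "steps" is one flat list of numbers, 5 for each row, row after row: the closure, from 0 (fully open) to 1 (shut), then the shift along the tool's x, y, z in cm, then the turn about the tool's z in degrees. A call has 1 to 20 rows; each row is the pose to reach, as a shift and turn from the pose commanded when the call began, along the tool's axes at that moment; what a row does not reach only later rows make up. A row lasts 1/10 s, in which the tool goes at most 50 mm and 8.59 degrees, less where a joint would pass 70% of its speed; a pose out of reach is approached as far as the arm can. A call with a gripper value outside its range is refused whole. The fingers move at their own pace and stop on an object; "force" is the grip in N (left out, the last holds). Time passes only in rows, so rows that repeat a pose let the fingers close. It gives the time, the measured TCP pose, the force and the opening at its end, in the units of the state.
- env.state(): the state, without advancing time (a new reading comes with each control period).
- env.grab_frame(name): name is "side" or "top" or "wrist"; returns the picture (420x560x3 uint8, red, green, blue); there is no depth.
- env.camera_params(name): a dict with "fx", "fy", "cx", "cy" (pixels), "R" (3x3) and "t" (3): a world point X has camera coordinates R X + t. Camera axes: x right, y down, z forward; pixel columns grow to the right and rows downward; lengths in mm; the calibration is good to about 2 mm. The wrist camera is an equidistant fisheye: a pixel r from the principal point sees the ray r / f radians off the axis. A picture is of the moment at which its call begins: read the wrist's pose just before it. camera_params takes no time and is no camera call; for the wrist camera it gives the pose at the moment of the call.
- env.job_done(): hands the job in, once; it reports no verdict.
The state is a dict: "time_s": time; "qpos": joint angles; "qvel": joint speeds; "effort": joint torques, N m; "ee_pos": TCP position; "ee_rot": TCP orientation; "force": force on the tool from outside, world axes, zero at the start; "torque": the same for the moment, N m; "gripper_width": finger opening in mm.
Only numpy, scipy, OpenCV 4.12 (cv2) and the standard library are available. Lean on these libraries where they do the work, as an engineer would, in place of code of your own. Each camera call takes 0.05 s, during which the arm holds its last target. There are 200 camera calls.

## Working session

There is one attempt and no reset: what is moved stays moved. The work goes in short steps, Python scripts to look and compute and a tool call to move; the robot and the scene stay as the last step left them, time stands still between calls to the robot, and variables do not carry over. Pictures are saved under pics/ and viewed, on a budget of 10 in all, crops included, one or two more only if the job needs it, and the job is handed in when it is done.

Besides the shell and the picture viewer there is one more tool, called after "Request:" as name(argument=value, ...), one argument or row to a line, values as JSON. jog_arm: Moves the arm, as the interface text tells. Its arguments: {"type":"object","properties":{"steps":{"type":"array","items":{"type":"number"}},"force":{"type":"number"}},"required":["steps"]}

```bash
mkdir -p pics
python3 - <<'E'
from workcell import env
import cv2,numpy as np
s=env.state();print(s['ee_pos'],s['ee_rot'],s['gripper_width'],s['time_s'])
for n in('side','top','wrist'):
    p=env.camera_params(n);print(n,{k:np.round(v,3).tolist() for k,v in p.items()})
    f=env.grab_frame(n);cv2.imwrite(f'pics/{n}0.png',cv2.resize(f[:,:,::-1],(800,600),interpolation=cv2.INTER_CUBIC))
E
ls
```

```text
[235.69066629 523.92697786 213.129665  ] [-1.79900349e+02 -3.15807687e-03  1.55777482e+02] 91.27571751091044 0.0
side {'fx': 385.369, 'fy': 385.369, 'cx': 286.38, 'cy': 205.596, 'R': [[-0.962, -0.273, 0.003], [-0.181, 0.628, -0.757], [0.205, -0.729, -0.654]], 't': [558.597, 282.4, 763.35]}
top {'fx': 446.376, 'fy': 446.376, 'cx': 283.596, 'cy': 211.418, 'R': [[-0.01, -1.0, 0.024], [-0.983, 0.006, -0.182], [0.182, -0.025, -0.983]], 't': [-145.727, 615.494, 971.767]}
wrist {'fx': 325.192, 'fy': 325.192, 'cx': 282.259, 'cy': 207.051, 'R': [[0.41, 0.912, -0.001], [0.88, -0.396, 0.262], [0.238, -0.108, -0.965]], 't': [-574.476, -29.377, 391.043]}
pics
```

View pics/top0.png

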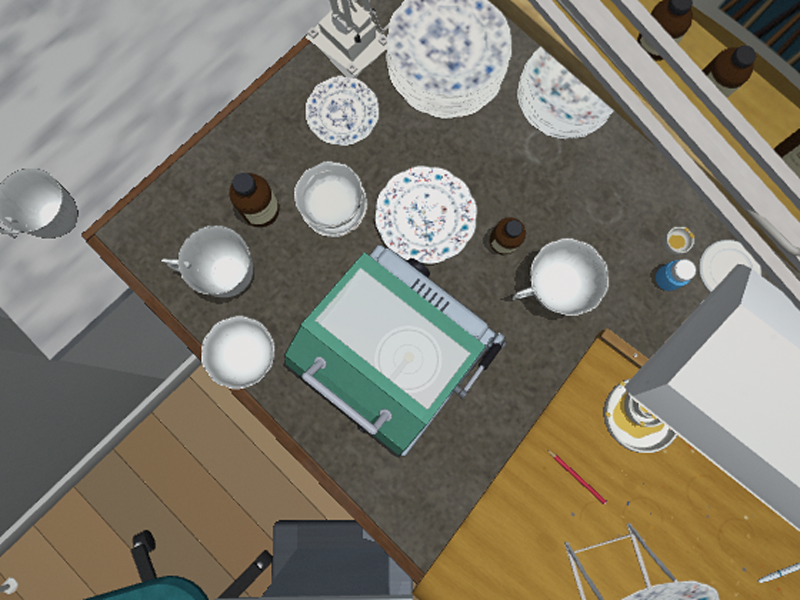

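View pics/side0.png

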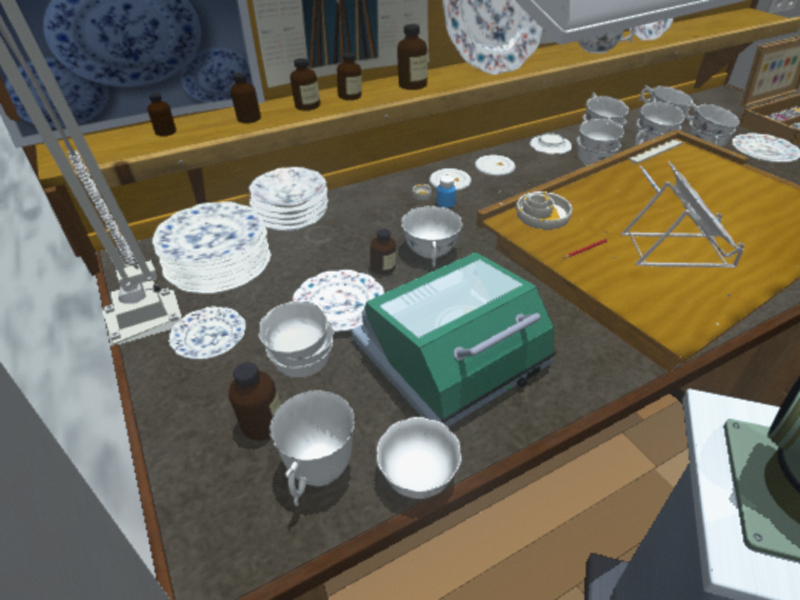

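Top view: the lone bowl is at (238,352), the machine's hood bar runs (308,376)–(375,430), and the cup is at (217,262). In the side view the bowl rim is at about (419,450) and the bar runs (460,352)–(538,318).

```bash
cat > h.py <<'E'
from workcell import env
import numpy as np,cv2
from scipy.spatial.transform import Rotation as Ro
def ray(n,u,v,s=.7,p=None):
    p=p or env.camera_params(n);R=np.array(p['R']);t=np.array(p['t'])
    a=np.array([(u*s-p['cx'])/p['fx'],(v*s-p['cy'])/p['fy']])
    if n=='wrist':
        r=np.hypot(*a);d=np.array([*(a/r*np.sin(r)),np.cos(r)])
    else: d=np.array([*a,1.])
    return -R.T@t,R.T@d/np.linalg.norm(d)
def onz(n,u,v,z,**k):
    c,d=ray(n,u,v,**k);return c+d*(z-c[2])/d[2]
def tri(*rs):
    A=sum(np.eye(3)-np.outer(d,d) for c,d in rs);b=sum((np.eye(3)-np.outer(d,d))@c for c,d in rs)
    x=np.linalg.solve(A,b);return x,[round(float(np.linalg.norm(np.cross(x-c,d))),1) for c,d in rs]
def proj(n,X,s=.7):
    p=env.camera_params(n);c=np.array(p['R'])@X+p['t']
    if n=='wrist':
        th=np.arctan2(np.hypot(c[0],c[1]),c[2]);c=np.array([*(c[:2]/np.hypot(c[0],c[1])*th),1])
    return np.array([p['fx']*c[0]/c[2]+p['cx'],p['fy']*c[1]/c[2]+p['cy']])/s
def st():
    s=env.state();print(s['time_s'],np.round(s['ee_pos'],1),np.round(s['ee_rot'],1),np.round(s['force'],1),round(s['gripper_width'],1),'q',np.round(s['qpos'],1));return s
E
cat > a.py <<'E'
from h import *
np.set_printoptions(suppress=True,precision=1)
a=tri(ray('top',306,376),ray('side',459,353));b=tri(ray('top',376,431),ray('side',539,317))
print('bar',a,b,np.linalg.norm(a[0]-b[0]))
print('bar@145',onz('top',306,376,145),onz('top',376,431,145))
print('bowl',onz('top',238,352,56),onz('side',419,448,56),tri(ray('top',238,352),ray('side',419,448)))
for nm,u,v,z in(('cup',217,262,72),('oil',245,185,126),('mug',568,277,110),('plate',426,214,20),('stack',330,198,90)):print(nm,onz('top',u,v,z))
for p in((404,456),(503,341),(380,247),(285,352)):print('basecorner',p,onz('top',*p,30))
E
python3 a.py
python3 - <<'E'
import cv2
f=cv2.imread('pics/top0.png')[230:480,180:520]
cv2.imwrite('pics/topc.png',cv2.resize(f,None,fx=2.35,fy=2.35,interpolation=cv2.INTER_CUBIC))
E
```

```text
bar (array([499.9,  -2.9, 138.1]), [8.7, 8.7]) (array([ 409.6, -104.9,  142.3]), [2.3, 2.3]) 136.24530528314574
bar@145 [490.7  -4.4 145. ] [ 412. -105.  145.]
bowl [535.7 115.3  56. ] [535.6 109.7  56. ] (array([534.8, 113.8,  62.4]), [0.2, 0.2])
cup [678.7 150.3  72. ]
oil [787.8  97.7 126. ]
mug [ 642.9 -402.8  110. ]
plate [ 775.4 -189.1   20. ]
stack [779.4 -30.6  90. ]
basecorner (404, 456) [ 370.7 -147.    30. ]
basecorner (503, 341) [ 553.3 -312.    30. ]
basecorner (380, 247) [ 714.2 -109.9   30. ]
basecorner (285, 352) [537.9  45.3  30. ]
```

View pics/topc.png

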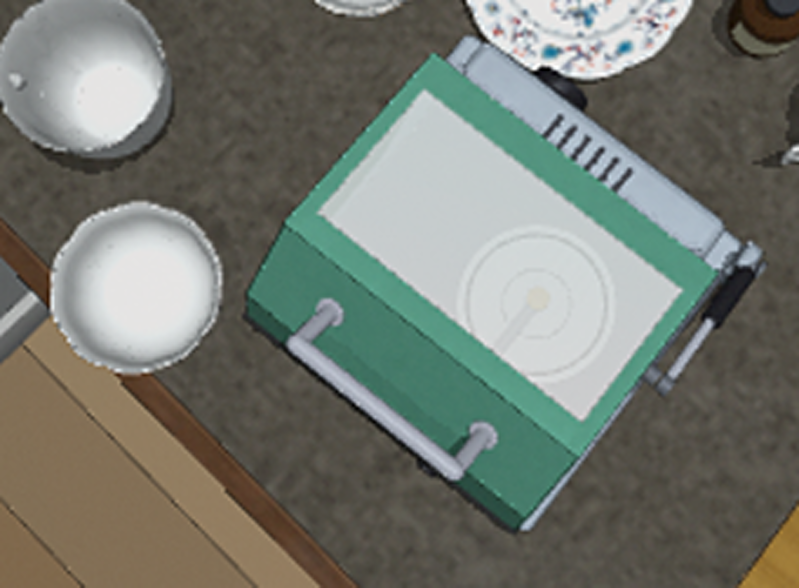

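Crop: bar ends at (290,343) and (460,472), wheel centre at (537,302) seen through the glass, bowl rim centre at (136,287), base front right corner at (522,528).

```bash
cat > b.py <<'E'
from h import *
np.set_printoptions(suppress=True,precision=1)
c=lambda u,v:(180+u/2.35,230+v/2.35)
L=onz('top',*c(291,342),145);R=onz('top',*c(460,472),145)
d=L-R;yaw=np.degrees(np.arctan2(d[1],d[0]))-90;print('bar',L,R,(L+R)/2,np.linalg.norm(d),yaw)
print('wheel',onz('top',*c(537,302),45))
print('FR base',onz('top',*c(522,528),30),onz('top',*c(522,528),0),'FL',onz('top',*c(247,318),20))
print('hsg top corners z70',onz('top',*c(468,38),70),onz('top',*c(730,240),70))
print('bowl',onz('top',*c(136,287),56))
ex=np.array([np.cos(np.radians(yaw)),np.sin(np.radians(yaw)),0])
print('origin from bar',(L+R)/2+ex*120)
E
python3 b.py
python3 - <<'E'
import cv2
f=cv2.imread('pics/side0.png')[230:530,330:630]
cv2.imwrite('pics/sidec.png',cv2.resize(f,None,fx=2,fy=2,interpolation=cv2.INTER_CUBIC))
E
```

```text
bar [491.4  -1.3 145. ] [ 412.2 -104.7  145. ] [451.8 -53.  145. ] 130.2523497654605 -37.46082506263147
wheel [ 524.2 -155.4   45. ]
FR base [ 372.8 -144.    30. ] [ 371.2 -144.6    0. ] FL [517.   46.3  20. ]
hsg top corners z70 [ 704.5 -109.1   70. ] [ 562.8 -285.6   70. ]
bowl [535.5 115.5  56. ]
origin from bar [ 547. -126.  145.]
```

View pics/sidec.png

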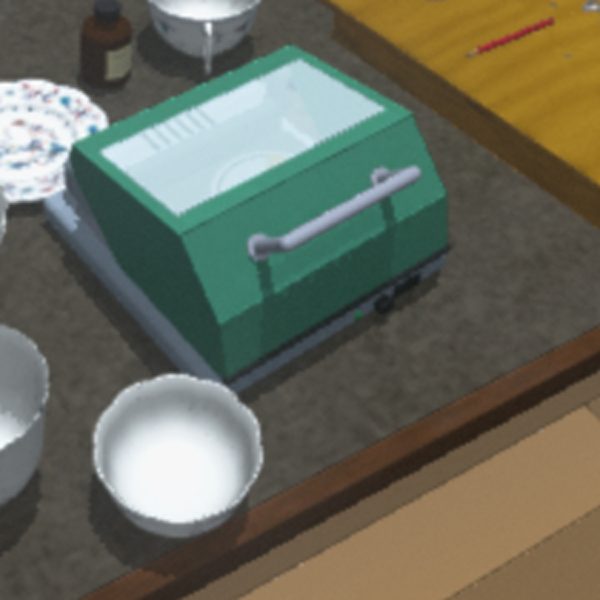

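```bash
cat >> h.py <<'E'
def shift(X,yaw=None,frm=None):
    s=env.state();r=Ro.from_euler('xyz',s['ee_rot'],degrees=True)
    d=r.inv().apply(np.array(X,float)-(s['ee_pos'] if frm is None else frm))/10
    t=0 if yaw is None else -((yaw-s['ee_rot'][2]+180)%360-180)
    print('shift cm',np.round(d,2),'turn',round(t,1))
E
python3 - <<'E'
from h import *
c=lambda u,v:(180+u/2.35,230+v/2.35);e=lambda u,v:(330+u/2,230+v/2)
for t,s in(((291,342),(284,244)),((460,472),(416,175))):print(tri(ray('top',*c(*t)),ray('side',*e(*s))))
st();shift([452,-53,205],51.5)
E
```

```text
(array([490.80598071,  -1.56189653, 147.06999496]), [0.4, 0.4])
(array([ 410.38990364, -104.53814503,  141.21371416]), [1.7, 1.7])
0.15 [235.8 524.  213.3] [-179.9   -0.   155.8] [-0.9  0.3 -0.2] 91.1 q [64.6 18.3 89.7  0.  72.  -1.1]
shift cm [-43.4  -43.75   0.89] turn 104.3
```

Request:
jog_arm(
  steps=[0.45,-43.4,-43.75,0.9,104.3,0.45,-43.4,-43.75,0.9,104.3,0.45,-43.4,-43.75,0.9,104.3,0.45,-43.4,-43.75,0.9,104.3,0.45,-43.4,-43.75,0.9,104.3,0.45,-43.4,-43.75,0.9,104.3,0.45,-43.4,-43.75,0.9,104.3,0.45,-43.4,-43.75,0.9,104.3,0.45,-43.4,-43.75,0.9,104.3,0.45,-43.4,-43.75,0.9,104.3,0.45,-43.4,-43.75,0.9,104.3,0.45,-43.4,-43.75,0.9,104.3,0.45,-43.4,-43.75,0.9,104.3,0.45,-43.4,-43.75,0.9,104.3,0.45,-43.4,-43.75,0.9,104.3,0.45,-43.4,-43.75,0.9,104.3,0.45,-43.4,-43.75,0.9,104.3,0.45,-43.4,-43.75,0.9,104.3],
  force=30,
)

```text
time_s: 1.95
ee_pos: [452.0, -51.7, 205.1]
ee_rot: [180.0, -0.0, 51.6]
force: [-1.0, -0.0, -1.2]
gripper_width: 50.4
```

Run:
```python
from h import *
st()
for n in ['wrist','side']:
    f=env.grab_frame(n);cv2.imwrite(f'pics/{n}1.png',cv2.resize(f[:,:,::-1],(800,600),interpolation=cv2.INTER_CUBIC))
ey=np.array([.61,.79,0])
for X in([452,-53,145],np.array([452,-53,145])+62*ey,np.array([452,-53,145])-62*ey):print(proj('wrist',X))
```

```text
1.95 [452.  -51.7 205.1] [180.   -0.   51.6] [-1.  -0.  -1.2] 50.4 q [ -8.    7.8 105.1   0.   67.   30.4]
[404.94044898 317.73388849]
[403.38487969 198.37167561]
[406.22811218 420.42551667]
```

View pics/wrist1.png

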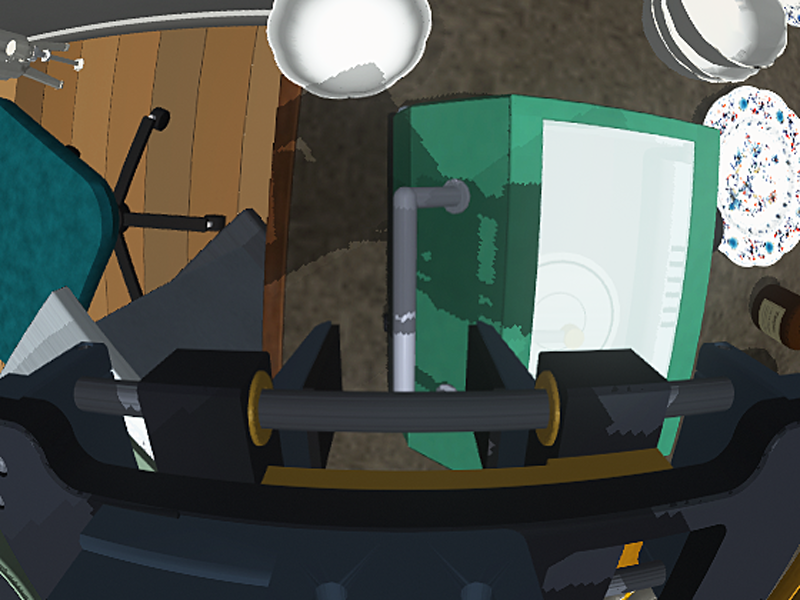

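The wrist view shows the bar vertical at column 404, midway between the fingers, so the position and yaw (machine about -38.4°) are right. I'll go down and grip it.

Request:
jog_arm(
  steps=[0.45,0,0,3,0,0.45,0,0,6,0,0.45,0,0,7.9,0,0.45,0,0,7.9,0,1,0,0,7.9,0,1,0,0,7.9,0,1,0,0,7.9,0,1,0,0,7.9,0,1,0,0,7.9,0,1,0,0,7.9,0],
  force=40,
)

```text
time_s: 3.05
ee_pos: [451.9, -52.3, 126.4]
ee_rot: [-179.9, -0.0, 51.4]
force: [-2.5, 2.4, 4.1]
gripper_width: 11.2
```

Run:
```python
from h import *
st()
for t0,th in((0,np.arange(3,61,3)),(60,np.arange(63,88,3))):
    f=lambda t:np.array([19.5-20*np.cos(np.radians(13+t)),-(20*np.sin(np.radians(13+t))-4.5)])
    print(', '.join(f'1,0,{a:.1f},{b:.1f},0' for a,b in (f(t)-f(t0) for t in th)))
```

```text
3.05 [451.9 -52.3 126.4] [-179.9   -0.    51.4] [-2.5  2.4  4.1] 11.2 q [-8.100e+00  1.220e+01  1.122e+02  1.000e-01  5.560e+01  3.040e+01]
1,0,0.3,-1.0,0, 1,0,0.6,-2.0,0, 1,0,0.9,-3.0,0, 1,0,1.4,-4.0,0, 1,0,1.8,-4.9,0, 1,0,2.3,-5.8,0, 1,0,2.9,-6.7,0, 1,0,3.5,-7.5,0, 1,0,4.2,-8.4,0, 1,0,4.9,-9.1,0, 1,0,5.6,-9.9,0, 1,0,6.4,-10.6,0, 1,0,7.2,-11.3,0, 1,0,8.0,-11.9,0, 1,0,8.9,-12.5,0, 1,0,9.8,-13.0,0, 1,0,10.7,-13.5,0, 1,0,11.7,-13.9,0, 1,0,12.6,-14.3,0, 1,0,13.6,-14.6,0
1,0,1.0,-0.3,0, 1,0,2.0,-0.5,0, 1,0,3.1,-0.7,0, 1,0,4.1,-0.8,0, 1,0,5.1,-0.9,0, 1,0,6.2,-0.9,0, 1,0,7.2,-0.8,0, 1,0,8.3,-0.7,0, 1,0,9.3,-0.6,0
```

Request:
jog_arm(
  steps=[1,0,0.3,-1.0,0,1,0,0.6,-2.0,0,1,0,0.9,-3.0,0,1,0,1.4,-4.0,0,1,0,1.8,-4.9,0,1,0,2.3,-5.8,0,1,0,2.9,-6.7,0,1,0,3.5,-7.5,0,1,0,4.2,-8.4,0,1,0,4.9,-9.1,0,1,0,5.6,-9.9,0,1,0,6.4,-10.6,0,1,0,7.2,-11.3,0,1,0,8.0,-11.9,0,1,0,8.9,-12.5,0,1,0,9.8,-13.0,0,1,0,10.7,-13.5,0,1,0,11.7,-13.9,0,1,0,12.6,-14.3,0,1,0,13.6,-14.6,0],
)

```text
time_s: 5.05
ee_pos: [557.8, -137.5, 276.1]
ee_rot: [179.9, -0.0, 51.5]
force: [-3.3, 2.9, 7.2]
gripper_width: 11.1
```

Request:
jog_arm(
  steps=[1,0,1.0,-0.3,0,1,0,2.0,-0.5,0,1,0,3.1,-0.7,0,1,0,4.1,-0.8,0,1,0,5.1,-0.9,0,1,0,6.2,-0.9,0,1,0,7.2,-0.8,0,1,0,7.2,-0.8,0],
)

```text
time_s: 5.85
ee_pos: [617.2, -185.2, 281.9]
ee_rot: [179.6, 0.0, 51.4]
force: [-0.3, -1.8, 5.5]
gripper_width: 10.9
```

Request:
jog_arm(
  steps=[0.5,0,0,0,0,0.5,0,0,-1,0,0.5,0,0,-4,0,0.5,0,0,-8,0,0.5,0,-4,-8,0,0.5,0,-9,-8,0,0.5,0,-14,-8,0,0.5,0,-19,-8,0,0.5,0,-24,-8,0,0.5,0,-28,-7,0,0.5,0,-28,-7,0,0.5,0,-28,-7,0,0.5,0,-28,-7,0,0.5,0,-28,-7,0],
)

```text
time_s: 7.25
ee_pos: [397.0, -8.4, 350.0]
ee_rot: [180.0, 0.0, 51.4]
force: [-0.3, 0.4, -0.0]
gripper_width: 45.8
```

Run:
```python
from h import *
st()
for n in ['wrist','side','top']:
    f=env.grab_frame(n);cv2.imwrite(f'pics/{n}2.png',cv2.resize(f[:,:,::-1],(800,600),interpolation=cv2.INTER_CUBIC))
    if n=='wrist': np.savez('pics/w2.npz',**env.camera_params('wrist'))
```

```text
7.25 [397.   -8.4 350. ] [180.    0.   51.4] [-0.3  0.4 -0. ] 45.8 q [-2.9 -1.8 94.7 -0.  87.1 35.7]
```

View pics/wrist2.png

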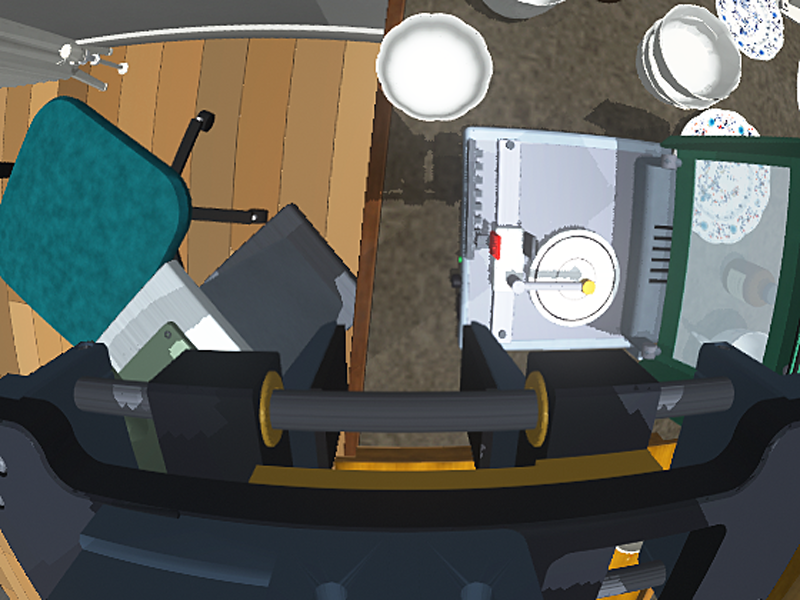

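The hood stays open. In the wrist view the red tab is at (495,245), the dark grip plate at (530,242) and the wheel at (574,278).

Run:
```python
import cv2
f=cv2.imread('pics/top2.png')[270:470,280:500]
cv2.imwrite('pics/top2c.png',cv2.resize(f,None,fx=3,fy=3,interpolation=cv2.INTER_CUBIC))
```

```text
(no output)
```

View pics/top2c.png

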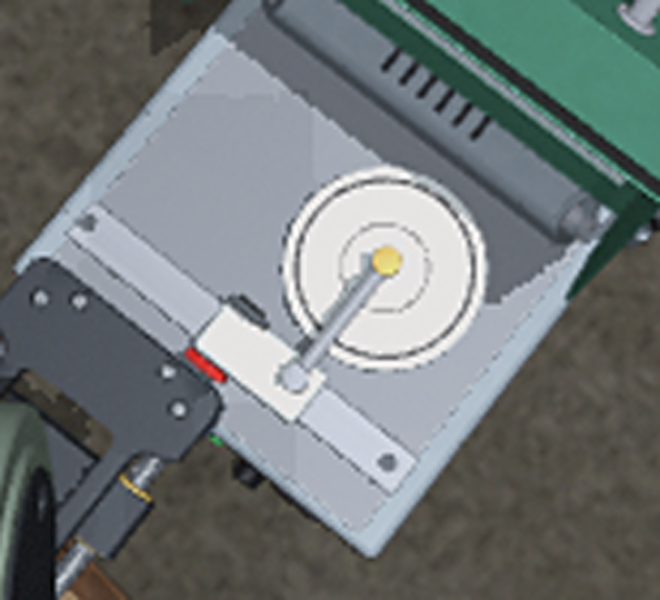

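```bash
cat > c.py <<'E'
from h import *
np.set_printoptions(suppress=True,precision=1)
c=lambda u,v:(280+u/3,270+v/3)
W=onz('top',*c(385,268),45);print('wheel top',W)
wp=dict(np.load('pics/w2.npz'));
Ww=onz('wrist',574,278,45,p=wp);print('wheel wrist',Ww)
y=np.radians(-38.5);ex=np.array([np.cos(y),np.sin(y),0]);ey=np.array([-ex[1],ex[0],0])
l=onz('top',*c(88,220),40)-onz('top',*c(388,462),40);print('rail yaw',np.degrees(np.arctan2(l[1],l[0]))-90,'bolts mid',(onz('top',*c(88,220),40)+onz('top',*c(388,462),40))/2)
for nm,X in(('tab top',onz('top',*c(206,365),90)),('plate top',onz('top',*c(250,310),90)),('tab wr',onz('wrist',495,245,90,p=wp)),('plate wr',onz('wrist',530,242,90,p=wp)),('FR',onz('top',*c(372,553),30)),('knob',onz('top',*c(386,262),85)),('knob wr',onz('wrist',588,287,85,p=wp))):
    print(nm,X,'rel wheel',(X-W)@ex,(X-W)@ey)
E
python3 c.py
python3 - <<'E'
import cv2
f=cv2.imread('pics/wrist2.png')[110:370,440:700]
cv2.imwrite('pics/w2c.png',cv2.resize(f,None,fx=2.3,fy=2.3,interpolation=cv2.INTER_CUBIC))
E
```

```text
wheel top [ 522.9 -155.1   45. ]
wheel wrist [ 521.7 -152.7   45. ]
rail yaw -38.9884188553308 bolts mid [485.6 -75.5  40. ]
tab top [470.2 -62.4  90. ] rel wheel -98.98995458443223 39.74567930557257
plate top [497.8 -84.6  90. ] rel wheel -63.53237065657303 39.53038585391268
tab wr [468.9 -57.1  90. ] rel wheel -103.29558985765746 43.14648243625367
plate wr [498.1 -75.8  90. ] rel wheel -68.77932143888178 46.62510537467813
FR [ 373.3 -147.    30. ] rel wheel -122.16333587820888 -86.80965480002504
knob [ 522.3 -154.5   85. ] rel wheel -0.9144566787602307 0.09552865169853283
knob wr [ 522.3 -153.3   85. ] rel wheel -1.6723933488726075 1.0274584035303092
```

View pics/w2c.png

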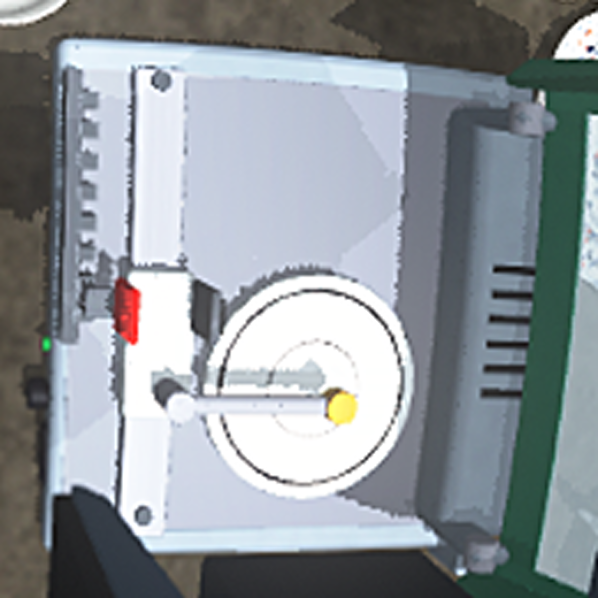

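Grip point works out to about (486,-74): the top view puts the tab and plate 99 and 64 mm in front of the wheel centre, consistent with the 40 mm span.

Run:
```python
from h import *
st();shift([486,-74,62],51.3)
```

```text
7.4 [396.6  -8.3 349.7] [-180.     0.    51.4] [-0.2  0.4  0.7] 45.3 q [-2.9 -1.8 94.7  0.  87.1 35.7]
shift cm [ 0.45 11.1  28.77] turn 0.1
```

Request:
jog_arm(
  steps=[0.32,0.4,4,3,0,0.32,0.4,8,6,0,0.32,0.4,11.1,9,0,0.32,0.4,11.1,13,0,0.32,0.4,11.1,17,0,0.32,0.4,11.1,21,0,0.32,0.4,11.1,24,0,0.32,0.4,11.1,26,0,0.32,0.4,11.1,27.5,0,0.32,0.4,11.1,28.7,0,0.32,0.4,11.1,28.7,0,0.32,0.4,11.1,28.7,0],
  force=20,
)

```text
time_s: 8.6
ee_pos: [485.6, -74.1, 62.9]
ee_rot: [-180.0, 0.0, 51.5]
force: [0.7, -0.1, 0.3]
gripper_width: 62.5
```

Request:
jog_arm(
  steps=[0.45,0,0,0,0,0.6,0,0,0,0,1,0,0,0,0,1,0,0,0,0,1,0,0,0,0,1,0,0,0,0,1,0,0,0,0],
  force=20,
)

```text
time_s: 9.3
ee_pos: [487.8, -75.2, 63.4]
ee_rot: [179.7, -0.1, 51.5]
force: [5.2, -4.1, -3.3]
gripper_width: 30.3
```

Opening 30.3 mm means the tab is squeezed. Now sliding.

Request:
jog_arm(
  steps=[1,0,0.2,0,0,1,0.6,0.2,0,0,1,1.2,0.2,0,0,1,2,0.2,0,0,1,2.8,0.2,0,0,1,3.6,0.2,0,0,1,4.4,0.2,0,0,1,5.2,0.2,0,0,1,6,0.2,0,0,1,6.8,0.2,0,0,1,7.4,0.2,0,0,1,8,0.2,0,0,1,8.5,0.2,0,0,1,8.8,0.2,0,0,1,8.8,0.2,0,0,1,8.8,0.2,0,0],
)

```text
time_s: 10.9
ee_pos: [540.3, -9.7, 63.4]
ee_rot: [179.9, 0.4, 51.7]
force: [-3.2, -17.1, 8.2]
gripper_width: 30.7
```

It travelled 84.0 mm and reached the stop. Ease off, release and lift.

Request:
jog_arm(
  steps=[1,-0.3,0,0,0,1,-0.3,0,0,0,0.8,-0.3,0,0,0,0.6,-0.3,0,0,0,0.32,-0.3,0,0,0,0.32,-0.3,0,0,0,0.32,-0.3,0,0,0,0.32,-0.3,0,-3,0,0.32,-0.3,0,-7,0,0.32,-0.3,0,-11,0,0.32,-0.3,0,-14,0,0.32,-0.3,0,-14,0,0.32,-0.3,0,-14,0],
)

```text
time_s: 12.2
ee_pos: [539.9, -8.4, 203.1]
ee_rot: [180.0, -0.0, 51.5]
force: [-0.6, 0.5, 0.0]
gripper_width: 62.1
```

Run:
```python
from h import *
s=st()
for n in ['wrist','top']:
    f=env.grab_frame(n);cv2.imwrite(f'pics/{n}3.png',cv2.resize(f[:,:,::-1],(800,600),interpolation=cv2.INTER_CUBIC))
np.savez('pics/w3.npz',**env.camera_params('wrist'))
a=cv2.imread('pics/wrist3.png');b=cv2.imread('pics/top3.png')[290:470,180:500]
b=cv2.resize(b,(400,225));
w=np.zeros((600,800,3),np.uint8);w[:375,:500]=cv2.resize(a,(500,375));w[375:,:400]=b;cv2.imwrite('pics/m3.png',w)
```

```text
12.2 [539.9  -8.4 203.1] [180.   -0.   51.5] [-0.6  0.5  0. ] 62.1 q [-2.1 15.5 95.3  0.  69.1 36.4]
```

View pics/wrist3.png

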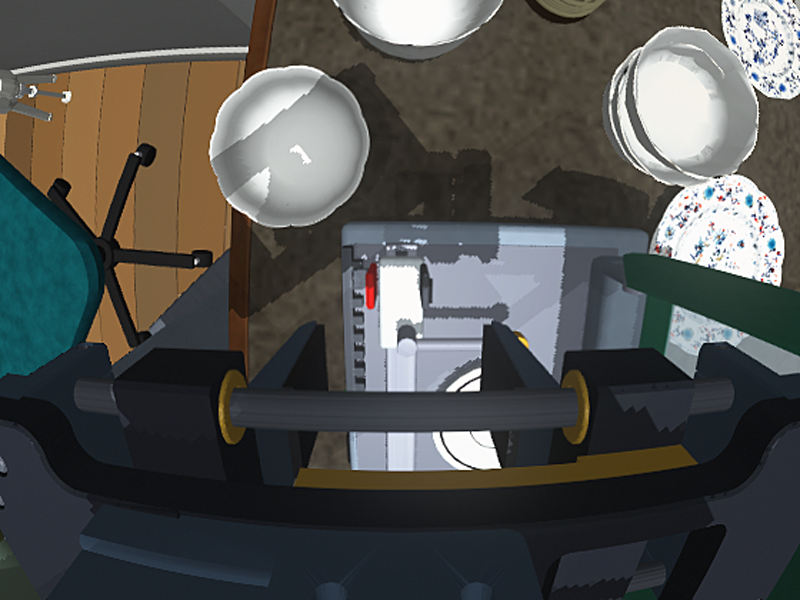

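The carriage is parked. Bowl rim in the wrist view: left 209, right 369, top 66, bottom 227.

Run:
```python
from h import *
np.set_printoptions(suppress=True,precision=1)
wp=dict(np.load('pics/w3.npz'))
P=np.array([onz('wrist',u,v,56,p=wp)[:2] for u,v in((209,147),(369,150),(290,66),(290,227))])
A=np.c_[2*P,np.ones(4)];x=np.linalg.lstsq(A,(P**2).sum(1),rcond=None)[0];c=x[:2];print('bowl',c,np.sqrt(x[2]+c@c),'top est 535.5 115.5')
B=(c+[535.5,115.5])/2 
y=np.radians(-38.6);ex=np.array([np.cos(y),np.sin(y)])
print(B,B-53*ex);st();shift([*(B-53*ex),31],51.4)
```

```text
bowl [533.7 116. ] 57.315761165304764 top est 535.5 115.5
[534.6 115.7] [493.2 148.8]
12.3 [538.8  -8.4 201.4] [-179.9    0.1   51.5] [-0.8  0.2  0. ] 62.0 q [-2.1 15.6 95.4  0.  69.1 36.4]
shift cm [  9.5 -13.3  17.1] turn 0.1
```

Request:
jog_arm(
  steps=[0.52,2,-4,0,0,0.52,5,-8,0,0,0.52,8,-11.5,2,0,0.52,9.5,-13.3,5,0,0.52,9.5,-13.3,8,0,0.52,9.5,-13.3,11,0,0.52,9.5,-13.3,13,0,0.52,9.5,-13.3,15,0,0.52,9.5,-13.3,16.3,0,0.52,9.5,-13.3,17.1,0,0.52,9.5,-13.3,17.1,0,0.52,9.5,-13.3,17.1,0],
  force=15,
)

```text
time_s: 13.5
ee_pos: [494.8, 148.6, 31.8]
ee_rot: [-180.0, 0.0, 51.5]
force: [-0.1, -0.3, -0.1]
gripper_width: 43.6
```

Request:
jog_arm(
  steps=[0.6,0,0,0,0,0.7,0,0,0,0,0.8,0,0,0,0,0.9,0,0,0,0,1,0,0,0,0,1,0,0,0,0,1,0,0,0,0,1,0,0,0,0],
  force=15,
)

```text
time_s: 14.3
ee_pos: [495.2, 148.6, 32.3]
ee_rot: [180.0, -0.0, 51.5]
force: [-0.2, -1.6, 5.6]
gripper_width: 15.6
```

Request:
jog_arm(
  steps=[1,0,0,-0.5,0,1,0,0,-1.2,0,1,0,0,-2.5,0,1,0,0,-4,0,1,0,0,-6,0,1,0,0,-8,0,1,0,0,-10,0,1,0,0,-12,0,1,0,0,-13,0,1,0,0,-13,0,1,0,0,-13,0],
  force=20,
)

```text
time_s: 15.4
ee_pos: [494.0, 148.5, 161.1]
ee_rot: [-179.9, 0.1, 51.5]
force: [-0.6, 0.2, -2.4]
gripper_width: 9.1
```

Run:
```python
from h import *
st()
f=[cv2.resize(env.grab_frame(n)[:,:,::-1],(800,600),interpolation=cv2.INTER_CUBIC) for n in('wrist','side')]
np.savez('pics/w4.npz',**env.camera_params('wrist'))
cv2.imwrite('pics/m4.png',np.hstack([f[0][0:500,100:500],f[1][200:600,250:650].repeat(1,0)[:400].copy() if 0 else cv2.copyMakeBorder(f[1][150:600,250:650],0,50,0,0,cv2.BORDER_CONSTANT)]))
y=np.radians(-38.6);ex=np.array([np.cos(y),np.sin(y)])
shift([*(np.array([522.5,-154])-53*ex),162],51.4)
```

```text
15.4 [494.  148.5 161.1] [-1.799e+02  1.000e-01  5.150e+01] [-0.6  0.2 -2.4] 9.1 q [ 15.4  15.4 101.9   0.   62.8  54. ]
shift cm [-21.87  15.78  -0.12] turn 0.1
```

View pics/m4.png

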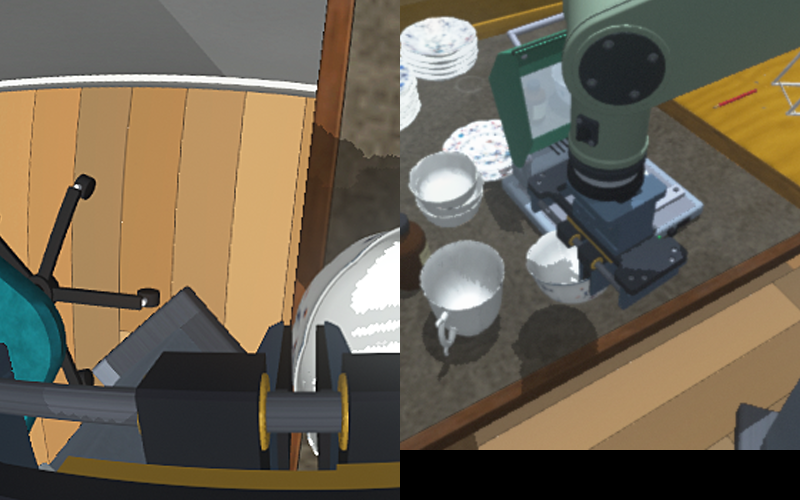

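The bowl is held about 10° tilted, far side low (opening 15.6 → 9.1). I'll carry it over the wheel.

Request:
jog_arm(
  steps=[1,-0.6,0.2,0,0,1,-1.8,0.6,0,0,1,-3.6,1.2,0,0,1,-5.6,2.2,0,0,1,-7.6,3.4,0,0,1,-9.6,4.8,0,0,1,-11.6,6.2,0,0,1,-13.6,7.8,0,0,1,-15.6,9.4,0,0,1,-17.6,11,0,0,1,-19.4,12.6,0,0,1,-20.8,14.2,0,0,1,-21.6,15.2,0,0,1,-21.8,15.8,0,0,1,-21.8,15.8,1,0,1,-21.8,15.8,2.5,0,1,-21.8,15.8,4,0,1,-21.8,15.8,5,0,1,-21.8,15.8,5.5,0,1,-21.8,15.8,5.5,0],
)

```text
time_s: 17.5
ee_pos: [482.2, -119.8, 106.2]
ee_rot: [-179.9, 0.0, 51.5]
force: [0.3, 0.3, -0.9]
gripper_width: 9.1
```

Run:
```python
from h import *
s=st()
f=[cv2.resize(env.grab_frame(n)[:,:,::-1],(1120,840),interpolation=cv2.INTER_CUBIC) for n in('wrist','side')]
np.savez('pics/w5.npz',**env.camera_params('wrist'))
y=np.radians(-38.6);ex=np.array([np.cos(y),np.sin(y),0])
u=proj('side',np.array([522,-154,80]),s=.5).astype(int);print(u)
x0,y0=max(0,min(720,u[0]-200)),max(0,u[1]-300)
c=f[1][y0:y0+600,x0:x0+400];c=cv2.copyMakeBorder(c,0,600-c.shape[0],0,400-c.shape[1],cv2.BORDER_CONSTANT)
cv2.imwrite('pics/m5.png',np.hstack([f[0][0:600,350:750],c]));print(x0,y0)
```

```text
17.5 [ 482.2 -119.8  106.2] [-179.9    0.    51.5] [ 0.3  0.3 -0.9] 9.1 q [-15.3  17.1 108.7   0.   54.3  23.2]
[654 436]
454 136
```

View pics/m5.png

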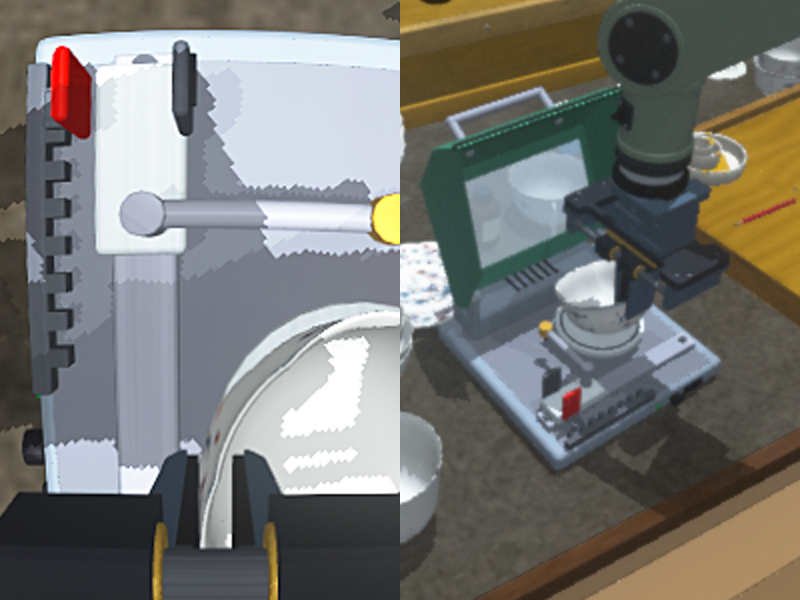

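The bowl hangs over the wheel, slightly tilted, clear of the parked brush arm and the hood. Lowering slowly.

Request:
jog_arm(
  steps=[1,0,0,0.4,0,1,0,0,0.8,0,1,0,0,1.2,0,1,0,0,1.5,0,1,0,0,1.7,0,1,0,0,1.7,0],
)

```text
time_s: 18.2
ee_pos: [480.4, -118.9, 91.1]
ee_rot: [-179.7, 0.0, 51.4]
force: [-8.8, 5.7, 16.1]
gripper_width: 10.6
```

Request:
jog_arm(
  steps=[1,0,0,0.2,0,1,0,0,0.4,0,1,0,0,0.5,0,1,0,0,0.5,0],
  force=12,
)

```text
time_s: 18.6
ee_pos: [481.2, -119.4, 85.7]
ee_rot: [-179.8, 0.0, 51.4]
force: [-6.1, 3.8, 9.8]
gripper_width: 12.6
```

The far foot edge touched and the bowl is rotating level (opening 12.6). I'll continue with a softer grip.

Request:
jog_arm(
  steps=[1,0,0,0.1,0,1,0,0,0.2,0,1,0,0,0.3,0,1,0,0,0.4,0,1,0,0,0.5,0,1,0,0,0.6,0,1,0,0,0.7,0,1,0,0,0.7,0,1,0,0,0.7,0],
  force=6,
)

```text
time_s: 19.5
ee_pos: [481.9, -119.9, 78.3]
ee_rot: [-179.9, -0.0, 51.5]
force: [-3.0, 2.3, 5.4]
gripper_width: 16.1
```

Request:
jog_arm(
  steps=[1,0,0,0.1,0,1,0,0,0.1,0,0.8,0,0,0.1,0,0.75,0,0,0.1,0,0.7,0,0,0.1,0,0.65,0,0,0.1,0,0.6,0,0,0.1,0,0.55,0,0,0.1,0,0.55,0,0,0.1,0],
  force=3,
)

```text
time_s: 20.4
ee_pos: [482.7, -120.4, 76.9]
ee_rot: [180.0, -0.0, 51.5]
force: [0.4, 0.6, -0.0]
gripper_width: 40.5
```

Request:
jog_arm(
  steps=[0.55,0,0,-0.5,0,0.55,0,0,-1.5,0,0.55,0,0,-3,0,0.55,0,0,-5,0,0.55,0,0,-8,0,0.55,0,-3,-11,0,0.55,0,-8,-14,0,0.55,0,-13,-17,0,0.55,0,-17,-20,0,0.55,0,-21,-22,0,0.55,0,-21,-22,0,0.55,0,-21,-22,0],
)

```text
time_s: 21.6
ee_pos: [318.2, 10.9, 298.6]
ee_rot: [179.8, -0.2, 51.6]
force: [-0.3, 0.3, -0.6]
gripper_width: 41.2
```

Run:
```python
from h import *
s=st()
f={n:cv2.resize(env.grab_frame(n)[:,:,::-1],(1120,840),interpolation=cv2.INTER_CUBIC) for n in('top','side')}
cs=[]
for n in f:
    u=proj(n,np.array([522.5,-154,60]),s=.5).astype(int);x0,y0=max(0,u[0]-200),max(0,u[1]-250);print(n,x0,y0,proj(n,np.array([522.5,-154.,101]),s=.5)-[x0,y0],proj(n,np.array([522.5,-154.,45]),s=.5)-[x0,y0])
    c=f[n][y0:y0+500,x0:x0+400];cs.append(cv2.copyMakeBorder(c,0,500-c.shape[0],0,400-c.shape[1],cv2.BORDER_CONSTANT))
cv2.imwrite('pics/m6.png',np.hstack(cs))
```

```text
21.6 [318.2  10.9 298.6] [179.8  -0.2  51.6] [-0.3  0.3 -0.6] 41.2 q [-1.00e-01 -8.90e+00  1.08e+02 -0.00e+00  8.06e+01  3.83e+01]
top 371 252 [201.11322851 246.63294863] [199.68605479 251.44519463]
side 453 198 [202.48962091 225.50962435] [199.15759404 259.30649262]
```

View pics/m6.png

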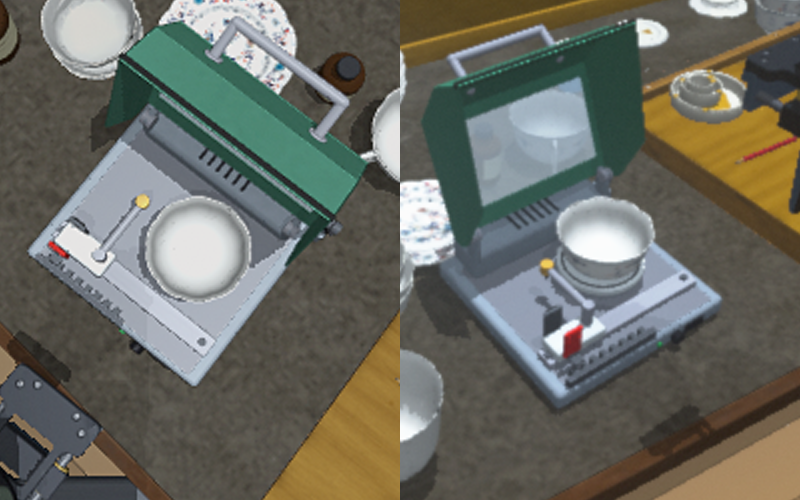

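The bowl stands upright. Its rim centre in the top view is at (198.5,248), against (201,246.6) expected for a centred bowl, so it is about 3 mm off and inside the ring's 14 mm margin. The hood is open, the carriage is parked, and nothing touches the gripper.

```bash
python3 -c "
from workcell import env
print(env.job_done())"
```

```text
the job is handed in; nothing more can be done
None
```

The bowl is loaded on the banding machine's wheel and the job is handed in, after 21.6 s of the 64 s allowed. No verdict was reported.

- **Hood:** I swung it past the dead point and let go. The last pictures show it fully open and staying there by itself.
- **Carriage:** I squeezed the lock tab (30–31 mm across the plates) and slid the carriage 84.0 mm to its left stop. I then let go there, and it stayed at the parked end in the later pictures. I did not push on it to test the lock.
- **Bowl:** It tilted about 10° in the grip while lifted, then levelled as I lowered it softly onto the wheel. It stands upright, with its rim centre about 3 mm from the wheel's centre; the foot may be up to 14 mm off and still stand inside the black ring. The ring is hidden under the bowl in the last pictures, so this rests on measurement.
- **Other wares:** I touched none of them. The last pictures, close crops of the machine, show those near it in place.

The arm ended clear of everything, with the measured force near zero. I viewed 12 pictures, two over the budget of 10.

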